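# Scoop tumbling media into the bowl

## Robot

A 7-joint arm with a two-finger parallel gripper is mounted at the origin on the work surface. World frame = base frame: x ahead of the robot, y to its left, z up, the work surface at z = 0. Lengths are in m, angles in rad, forces in N, time in s.
With the tool pointing down it reaches from about 0.35 to 0.9 m from the base axis. Payload 7.2 kg.
Tool frame: the origin (TCP) lies at the very end of the fingers, on their centre line; the grasp point (between the pads) lies 19 mm behind it (manip.hold_point_z is the distance from the TCP to the grasp point, in m); z points along the fingers, y is the line along which they close (so a half turn about z gives the same grasp; the last joint's range is limited). The gripper opens to 85 mm and grips with 20 to 120 N. Pads are 22 mm wide; open, the fingers measure 114 mm over their backs; the gripper's body (76 mm by 85 mm) begins 54 mm behind the grasp point. The pads swing forward as they close: fully open they stand 13 mm farther back than shut.
Start: joints at [1.144, 0.411, -0.013, 1.596, 0.006, 1.134, -0.082], TCP at [0.219, -0.585, 0.231] pointing down, gripper open.
Joint ranges: [-2.95, 2.95], [-0.29, 1.99], [-1.47, 1.44], [0.14, 2.54], [-1.03, 4.17], [0.13, 1.85], [-2.86, 2.86]. Speed limits (rad/s): [2.39, 2.39, 3.01, 3.01, 3.14, 3.14, 3.14].

## Interface

Orientations are given as [roll, pitch, yaw] about the fixed x, y, z axes, in that order (R = Rz(yaw) Ry(pitch) Rx(roll)).
In Python, from plant import manip, camera, camera_model gives the robot as it stands.
- The arm moves only by the shell command python3 -m pendant 'ROWS' [FORCE]. ROWS is JSON, a list of rows, each an object of numbers: "x", "y", "z": the shift along the tool's x, y, z in m; "twist": the turn about the tool's z in degrees; "hand": the finger opening in m, from 0 to 0.0854. In form: [{"x": .., "y": .., "z": .., "twist": .., "hand": ..}, ...]. A call has 1 to 20 rows; each row is the pose to reach, as a shift and turn from the pose commanded when the call began, along the tool's axes at that moment; what a row does not reach only later rows make up. A row lasts 1/10 s, in which the tool goes at most 50 mm and 8.59 degrees, less where a joint would pass 70% of its speed; a pose out of reach is approached as far as the arm can. A call with a gripper value outside its range is refused whole. The fingers move at their own pace and stop on an object; FORCE is the grip in N (left out, the last holds). Time passes only in rows, so rows that repeat a pose let the fingers close. It gives the time, the measured TCP pose, the force, the opening and the grip force at its end, in the units of the state.
- manip.get_state(): the state, without advancing time (a new reading comes with each control period).
- camera(name): name is "scene" or "top"; returns (picture, depth): 400x640x3 uint8, red, green, blue; 400x640 float32, m along the optical axis (not along the pixel's ray), 0 where there is no reading.
- camera_model(name): a dict with "camera_matrix" (3x3 intrinsics, pixels), "eye" and "orientation" of the camera in the world. Camera axes: x right, y up, looking along -z (the intrinsics and any distortion apply to the point x, -y, -z); pixel columns grow to the right and rows downward; lengths in m; the calibration is good to about 2 mm. A picture is of the moment at which its call begins. camera_model takes no time and is no camera call.
- manip.hand_in(): hands the job in; it is judged then, once.
The state is a dict: "time_s": time; "joint_pos": joint angles; "qd": joint speeds; "effort": joint torques, N m; "tcp_pos": TCP position; "eef_rot": TCP orientation; "ft_force": force on the tool from outside, world axes, zero at the start; "wrist_torque": the same for the moment, N m; "gripper_width": finger opening in m; "finger_force": force on a finger pad.
Only numpy, scipy, OpenCV 4.12 (cv2) and the standard library are available. Lean on these libraries where they do the work, as an engineer would, in place of code of your own. Each camera call takes 0.05 s, during which the arm holds its last target. There are 200 camera calls.

## Task

Pull the scoop out from under the shelf by its pan and set it down clear on the bench, then take it by the handle and scoop at least three of the white ceramic balls out of the sloping tray and tip them into the bowl, never touching the balls with the fingers. Spill none, leave the bystanders alone, and finish by laying the scoop level on the steel rest block.

Things in the scene. Friction and masses are not known exactly. Their poses are not given: they have to be found in the camera images.
- scoop: Steel hand scoop, wooden handle, 195 mm long, 0.2 kg. Origin: centre of the pan's underside; x from nose to handle, z up. Pan floor 2 mm thick, x = -50 (open nose) to 45 mm, 64 mm wide outside, 60 inside; side walls 32 mm high for x = 0 to 45, 20 for -25 to 0, 10 for -46 to -25; back wall 34 mm. Balance point x = 5 mm. Starts on the bench, nose roughly to the robot, handle under the shelf
- scoop_grip (a point): Mid-handle, the grip for scooping: at x = 95, z = 49 mm of the scoop. The handle is a straight flat-sided bar 16 mm wide (y), 20 mm thick, rising from the back wall at 23 degrees to end at x = 144 mm, top 78 mm high
- scoop_lip (a point): Middle of the scoop's front lip, at its underside (scoop x = -50 mm). To pull the scoop out, take the pan across its 64 mm width at scoop x = 10 mm, about 22 mm high
- scoop_pan (a point): Middle of the inside of the scoop's pan, 14 mm above its underside (scoop x = 0)
- bowl_rim (a point): Centre of the bowl's mouth, 60 mm above its underside
- shelf: Fixed low grey steel shelf: top plate 120 (x) by 180 (y) mm, underside 92 mm and top 100 mm above the bench, a plate under each side edge, open at front (-x) and back, two small sockets fixed on its back half up to 138 mm high. Origin: centre of its foot on the bench; front edge at x = -60 mm. The scoop's pan stands out of its front
- tray: Fixed shallow grey sheet-metal tray holding the balls. Origin on the bench under its middle, x to its high end. Floor 170 mm long, slopes 8 degrees (0.14 rad) down to -x, 22 mm above the bench at the middle; 76 mm wide between side walls standing 25 mm over it. High end open; low end (roughly towards the robot) closed by a wall 29 mm high leaning outward 11 degrees
- tray_low (a point): Middle of the tray floor's low edge, on the floor's surface (10 mm above the bench), at the foot of the leaning end wall
- tray_high (a point): Middle of the tray floor's high, open edge, on the floor's surface (34 mm above the bench)
- bowl: Loose round brown bowl, 160 mm across the rim, 60 mm high, 0.5 kg. Origin: centre of its underside
- rest: Fixed plain steel block on the bench, the scoop's rest: 50 mm (x) by 90 mm (y), 40 mm high. Origin: centre of its underside
- socket_low: Bystander: loose steel socket standing on the bench, 60 mm diameter, 50 mm high. Origin: centre of its underside
- socket_tall: Bystander: loose dark steel socket standing on the bench, 56 mm diameter, 85 mm high. Origin: centre of its underside
- wrench: Bystander: loose wrench 200 mm long lying on the bench. Origin at its underside
- ball1_center (a point): Centre of ball 1 of 4: loose white ceramic tumbling-media ball, 28 mm diameter, 45 g, all alike; they gather at the low end of the tray
- ball2_center (a point): Centre of ball 2 of 4: loose white ceramic tumbling-media ball, 28 mm diameter, 45 g, all alike; they gather at the low end of the tray
- ball3_center (a point): Centre of ball 3 of 4: loose white ceramic tumbling-media ball, 28 mm diameter, 45 g, all alike; they gather at the low end of the tray
- ball4_center (a point): Centre of ball 4 of 4: loose white ceramic tumbling-media ball, 28 mm diameter, 45 g, all alike; they gather at the low end of the tray

How it is judged:
By the outcome, as a careful person would: the job done as asked, in the order asked, and still so for the second after the job is handed in, with the robot touching nothing.
It also fails if it takes over 67 s, if anything falls off the work surface, if the arm or the gripper's body presses on something with over 40 N, if the wrist force passes 120 N, or if a joint passes its speed limit or range.

## Working session

There is one attempt and no reset: what is moved stays moved. The work goes in short steps, Python scripts to look and compute and a shell command to move; the robot and the scene stay as the last step left them, time stands still between calls to the robot, and variables do not carry over. Pictures are saved under pics/ and viewed, at most 10 in all, crops included, and the job is handed in when it is done.

```bash
ls; mkdir -p pics
cat > h.py <<'E'
import numpy as np, cv2
from plant import manip, camera, camera_model
from scipy.spatial.transform import Rotation as R
def cam(n):
    m=camera_model(n); K=np.array(m["camera_matrix"]); o=np.array(m["orientation"]); 
    Rm=o if o.shape==(3,3) else R.from_euler('xyz',o).as_matrix()
    return K,np.array(m["eye"]),Rm
def ray(n,u,v):
    K,e,Rm=cam(n); d=np.linalg.inv(K)@np.array([u,v,1.]); return e,Rm@np.array([d[0],-d[1],-d[2]])
def plane(n,u,v,z):
    e,d=ray(n,u,v); return e+d*(z-e[2])/d[2]
def cloud(n,dep):
    K,e,Rm=cam(n); v,u=np.mgrid[:400,:640]; 
    p=np.stack([(u-K[0,2])/K[0,0]*dep,-(v-K[1,2])/K[1,1]*dep,-dep],-1)
    return p@Rm.T+e
def proj(n,p):
    K,e,Rm=cam(n); c=Rm.T@(np.array(p)-e); q=K@np.array([c[0],-c[1],-c[2]]); return q[:2]/q[2]
E
python3 - <<'E'
from h import *
for n in("top","scene"):
    print(camera_model(n)); im,d=camera(n); cv2.imwrite(f"pics/{n}0.png",im[:,:,::-1]); np.savez(f"{n}0.npz",im=im,d=d)
s=manip.get_state(); print(s["time_s"],s["tcp_pos"],s["eef_rot"],s["ft_force"],s["gripper_width"],manip.hold_point_z)
E
```

```text
pics
{'camera_matrix': array([[417.08614574,   0.        , 317.41854099],
       [  0.        , 417.08614574, 197.51733726],
       [  0.        ,   0.        ,   1.        ]]), 'eye': array([0.32987744, 0.0036195 , 1.19719047]), 'orientation': array([ 0.19476717,  0.01635567, -1.59666311])}
{'camera_matrix': array([[520.7349736 ,   0.        , 319.34150734],
       [  0.        , 520.7349736 , 197.78837521],
       [  0.        ,   0.        ,   1.        ]]), 'eye': array([1.06258837, 0.28888597, 1.0531598 ]), 'orientation': array([ 0.52491399, -0.01123727,  2.0755963 ])}
0.1 [ 0.21926248 -0.58478237  0.2305097 ] [-3.14009690e+00  1.14878823e-04  3.58824283e-01] [0.15963485 0.33492824 0.29332843] 0.08565793870593429 0.0187
```

View pics/top0.png

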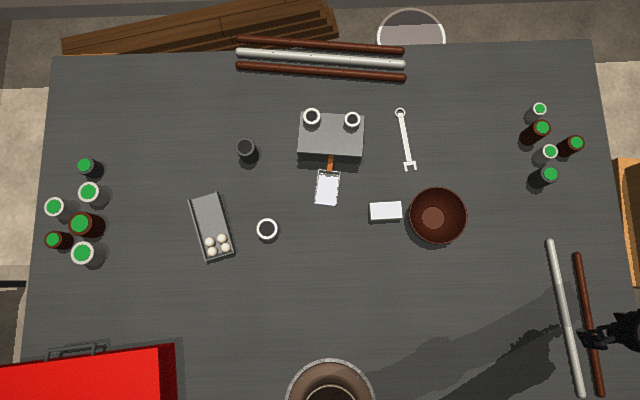

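View pics/scene0.png

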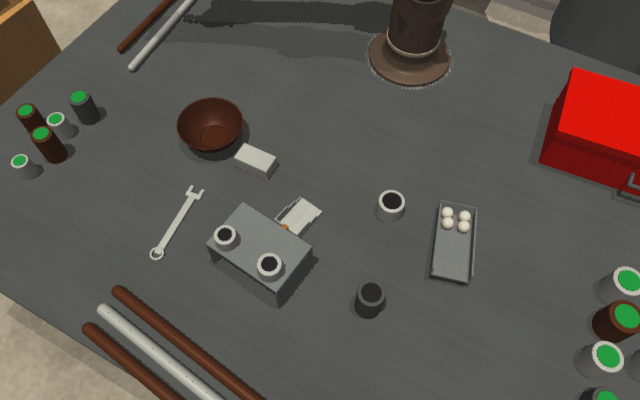

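Run:
```python
from h import *
D=np.load("top0.npz"); im,d=D["im"],D["d"]; P=cloud("top",d); z=P[...,2]
print("bench",np.median(z[280:330,280:400]), "noise",z[290:300,300:310].std())
def stat(name,mask):
    q=P[mask]; r=cv2.minAreaRect((q[:,:2]*1000).astype(np.float32)); print(name,len(q),"rect mm",np.round(r[0],1),np.round(r[1],1),round(r[2],1),"z",np.round(np.percentile(q[:,2],[2,50,98]),3))
def box(u0,u1,v0,v1,lo,hi):
    m=np.zeros(z.shape,bool); m[v0:v1,u0:u1]=True; return m&(z>lo)&(z<hi)&(d>0)
stat("shelf top",box(285,375,95,165,.094,.106))
stat("pan",box(305,350,165,215,.012,.06))
stat("pan all",box(305,350,165,215,-.01+.01+.0015,.06))
stat("rest top",box(360,408,190,230,.033,.047))
stat("bowl rim",box(405,475,180,250,.052,.068))
stat("tray",box(180,240,180,270,.005,.08))
stat("socklow",box(250,285,210,245,.044,.056))
stat("socktall",box(230,265,130,170,.078,.092))
stat("wrench",box(390,420,100,175,.004,.03))
# balls
hsv=cv2.cvtColor(im,cv2.COLOR_RGB2HSV); m=((hsv[...,2]>150)&(hsv[...,1]<60)).astype(np.uint8)
for n,(u0,u1,v0,v1) in {"top":(195,240,225,262)}.items():
    sub=np.zeros_like(m); sub[v0:v1,u0:u1]=m[v0:v1,u0:u1]
    k,l,s,c=cv2.connectedComponentsWithStats(sub)
    print(s[1:].tolist(),c[1:].round(1).tolist())
big=lambda a,u0,u1,v0,v1,f:cv2.resize(a[v0:v1,u0:u1,::-1],None,fx=f,fy=f,interpolation=cv2.INTER_CUBIC)
a=big(im,180,290,180,270,5); b=big(im,285,395,100,220,5)
b=cv2.resize(b,(400,436)); a=cv2.resize(a,(400,327)); o=np.zeros((436,800,3),np.uint8); o[:327,:400]=a; o[:,400:]=b
cv2.imwrite("pics/crop1.png",o)
```

```text
bench 0.0013015271796136263 noise 0.0021236862678627975
shelf top 2202 rect mm [726.5 -25.2] [179.9 121.8] 84.1 z [0.097 0.101 0.105]
pan 140 rect mm [601.6 -12.9] [ 63.9 103.6] 80.9 z [0.013 0.032 0.046]
pan all 1260 rect mm [589.7 -11.4] [130.2 147.8] 88.1 z [0.002 0.004 0.041]
rest top 571 rect mm [ 517.4 -173.5] [50.1 89.9] 1.3 z [0.035 0.041 0.046]
bowl rim 465 rect mm [ 497.2 -312. ] [157.6 156.4] 87.6 z [0.053 0.059 0.065]
tray 2181 rect mm [498.1 330.8] [260.5 171.5] 0.5 z [0.005 0.029 0.054]
socklow 355 rect mm [472.8 159.1] [57.5 58.3] 44.3 z [0.047 0.051 0.055]
socktall 307 rect mm [700.9 215.7] [53.5 54.6] 67.8 z [0.08  0.086 0.091]
wrench 615 rect mm [ 743.7 -248.6] [ 87.6 233.5] 86.6 z [0.004 0.007 0.013]
[[195, 225, 1, 2, 2], [205, 225, 1, 1, 1], [210, 225, 1, 1, 1], [209, 225, 18, 18, 138], [200, 226, 1, 1, 1], [202, 226, 1, 1, 1], [207, 226, 1, 2, 2], [209, 227, 2, 1, 2], [200, 228, 1, 1, 1], [201, 230, 2, 2, 2], [204, 232, 2, 3, 4], [217, 232, 2, 1, 2], [211, 234, 1, 1, 1], [227, 234, 1, 1, 1], [204, 237, 10, 9, 70], [199, 239, 1, 1, 1], [228, 240, 3, 3, 6], [217, 243, 13, 9, 77], [207, 247, 10, 9, 69], [232, 249, 1, 1, 1], [202, 250, 1, 1, 1]] [[195.0, 225.5], [205.0, 225.0], [210.0, 225.0], [219.5, 233.4], [200.0, 226.0], [202.0, 226.0], [207.0, 226.5], [209.5, 227.0], [200.0, 228.0], [201.5, 230.5], [204.8, 233.0], [217.5, 232.0], [211.0, 234.0], [227.0, 234.0], [208.7, 241.1], [199.0, 239.0], [229.0, 240.8], [224.0, 246.7], [211.4, 250.9], [232.0, 249.0], [202.0, 250.0]]
```

View pics/crop1.png

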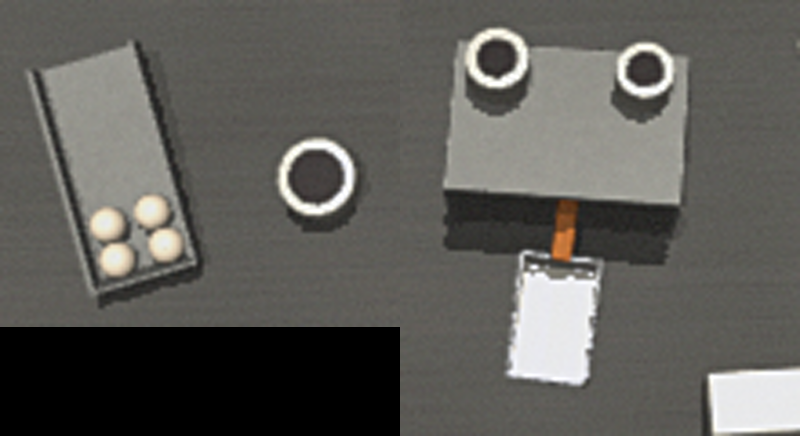

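Run:
```python
from h import *
D=np.load("top0.npz"); im,d=D["im"],D["d"]; P=cloud("top",d); P[...,2]-=.0013; z=P[...,2]
hsv=cv2.cvtColor(im,cv2.COLOR_RGB2HSV)
# pan
m=((hsv[...,2]>190)&(hsv[...,1]<40)).astype(np.uint8); s=np.zeros_like(m); s[168:212,308:346]=m[168:212,308:346]
k,l,st,c=cv2.connectedComponentsWithStats(s); i=1+np.argmax(st[1:,4]); v,u=np.where(l==i)
pts=np.array([plane("top",a,b,.002)[:2] for a,b in zip(u,v)])*1000
r=cv2.minAreaRect(pts.astype(np.float32)); print("pan floor",r,len(u)); print(cv2.boxPoints(r).round(1).tolist())
rows=[(vv,u[v==vv].min(),u[v==vv].max()) for vv in range(v.min(),v.max()+1)]
A=np.array([plane("top",(a+b)/2,vv,.002)[:2] for vv,a,b in rows if vv>180 and vv<200]); f=np.polyfit(A[:,0],A[:,1],1); print("mid y(x)",f, "x lo",pts[:,0].min())
# pan walls in depth
w=(z>.012)&(z<.045); w[:165]=0;w[215:]=0;w[:,:305]=0;w[:,350:]=0
q=P[w]; print("pan wall rect",cv2.minAreaRect((q[:,:2]*1000).astype(np.float32)))
# handle
h=(hsv[...,0]<20)&(hsv[...,1]>130); h[:150]=0;h[175:]=0;h[:,:318]=0;h[:,345:]=0
q=P[h]; print("handle",len(q)); 
for vv in range(152,173,2):
    a=np.where(h[vv])[0]
    if len(a): print(vv,a.min(),a.max(),P[vv,a].mean(0).round(4))
# tray
t=((z>.006)&(z<.07)).astype(np.uint8); s=np.zeros_like(t); s[185:266,183:243]=t[185:266,183:243]
s=cv2.morphologyEx(s,cv2.MORPH_OPEN,np.ones((3,3),np.uint8)); k,l,st,c=cv2.connectedComponentsWithStats(s); i=1+np.argmax(st[1:,4])
q=P[l==i]; r=cv2.minAreaRect((q[:,:2]*1000).astype(np.float32)); print("tray",r,len(q)); print(cv2.boxPoints(r).round(1).tolist())
# balls
hs=((hsv[...,2]>140)&(z>.025)&(z<.07)).astype(np.uint8)*255
g=cv2.cvtColor(im,cv2.COLOR_RGB2GRAY)[220:265,190:245]; G=cv2.resize(g,None,fx=6,fy=6,interpolation=cv2.INTER_CUBIC)
C=cv2.HoughCircles(G,cv2.HOUGH_GRADIENT,1,40,param1=100,param2=12,minRadius=24,maxRadius=36)
for a,b,rr in C[0][:6]:
    uu,vv=190+(a+.5)/6-.5,220+(b+.5)/6-.5; p=plane("top",uu,vv,.026); print("ball",round(uu,1),round(vv,1),round(rr/6,1),p.round(4),"topz",z[int(round(vv)),int(round(uu))].round(3))
# tray floor plane
fl=(l==i)&(g[0,0]>=0);
```

```text
pan floor ((589.2428588867188, -10.815299987792969), (64.79859924316406, 88.56402587890625), 82.36397552490234) 597
[[541.0, -37.0], [628.7999877929688, -48.79999923706055], [637.4000244140625, 15.399999618530273], [549.7000122070312, 27.200000762939453]]
mid y(x) [-0.16165334  0.08489402] x lo 542.5262962622969
pan wall rect ((601.6054077148438, -12.860111236572266), (63.910972595214844, 103.61380767822266), 80.9158706665039)
handle 98
156 328 333 [ 0.6749 -0.0239  0.0537]
158 328 333 [ 0.6699 -0.0237  0.051 ]
160 328 333 [ 0.6649 -0.0236  0.0478]
162 328 332 [ 0.659  -0.022   0.0476]
164 327 333 [ 0.6559 -0.0221  0.0379]
166 327 332 [ 0.6487 -0.0203  0.0426]
168 327 332 [ 0.6434 -0.0202  0.0403]
170 327 331 [ 0.638  -0.0186  0.0385]
tray ((487.94146728515625, 317.4133605957031), (181.8043975830078, 85.7718734741211), 15.459745407104492) 2039
[[388.8999938964844, 334.5], [411.79998779296875, 251.8000030517578], [587.0, 300.29998779296875], [564.0999755859375, 383.0]]
ball 211.7 251.2 4.6 [0.4168 0.3171 0.026 ] topz 0.038
ball 225.0 246.8 4.4 [0.4278 0.2798 0.026 ] topz 0.037
ball 209.8 242.5 5.7 [0.4412 0.3229 0.026 ] topz 0.041
ball 221.3 237.8 4.5 [0.4534 0.2906 0.026 ] topz 0.043
```

```bash
cat >> h.py <<'E'
def go(x,y,z,yaw):
    s=manip.get_state(); p=np.array(s["tcp_pos"]); e=s["eef_rot"]; Rm=R.from_euler('xyz',e).as_matrix()
    t=Rm.T@(np.array([x,y,z])-p); tw=-(yaw-e[2]); tw=(tw+np.pi/2)%np.pi-np.pi/2
    print("t",round(s["time_s"],2),"now",p.round(4),np.round(e,3),"shift",t.round(4),"twist",round(np.degrees(tw),1),"j7",np.round(s["joint_pos"][6],2),"w",round(s["gripper_width"],4),"F",np.round(s["ft_force"],1),"gf",np.round(s["finger_force"],1))
E
python3 -c "
from h import *
go(.605,-.0132,.12,-.15)"
```

```text
t 0.1 now [ 0.2193 -0.5848  0.2305] [-3.14   0.     0.359] shift [ 0.5619 -0.3996  0.111 ] twist 29.2 j7 -0.08 w 0.0857 F [0.2 0.3 0.3] gf 0.0
```

```bash
python3 -m pendant '[{"x":0.3,"y":-0.213,"z":0.02,"twist":16,"hand":0.085},{"x":0.3,"y":-0.213,"z":0.02,"twist":16},{"x":0.562,"y":-0.4,"z":0.08,"twist":29.2},{"x":0.562,"y":-0.4,"z":0.08,"twist":29.2},{"x":0.562,"y":-0.4,"z":0.08,"twist":29.2},{"x":0.562,"y":-0.4,"z":0.08,"twist":29.2},{"x":0.562,"y":-0.4,"z":0.08,"twist":29.2},{"x":0.562,"y":-0.4,"z":0.08,"twist":29.2},{"x":0.562,"y":-0.4,"z":0.08,"twist":29.2},{"x":0.562,"y":-0.4,"z":0.08,"twist":29.2},{"x":0.562,"y":-0.4,"z":0.08,"twist":29.2},{"x":0.562,"y":-0.4,"z":0.08,"twist":29.2},{"x":0.562,"y":-0.4,"z":0.111,"twist":29.2},{"x":0.562,"y":-0.4,"z":0.111,"twist":29.2},{"x":0.562,"y":-0.4,"z":0.111,"twist":29.2},{"x":0.562,"y":-0.4,"z":0.111,"twist":29.2}]' 40
python3 - <<'E'
from h import *
go(.605,-.0132,.003,-.15)
im,d=camera("scene"); cv2.imwrite("pics/a1.png",cv2.resize(im[150:290,200:400,::-1],None,fx=3,fy=3))
E
```

```text
t 0.1 now [ 0.2193 -0.5848  0.2305] [-3.14   0.     0.359] shift [ 0.5619 -0.3994  0.228 ] twist 29.2 j7 -0.08 w 0.0857 F [0.2 0.3 0.3] gf 0.0invalid input
```

View pics/a1.png

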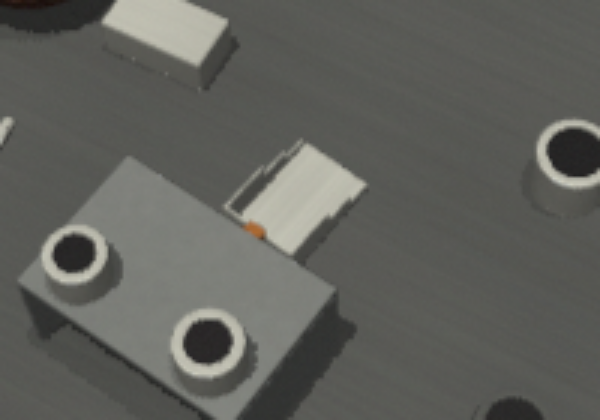

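```bash
python3 -m pendant '[{"x":0.3,"y":-0.213,"z":0.02,"twist":16,"hand":0.085},{"x":0.3,"y":-0.213,"z":0.02,"twist":16,"hand":0.085},{"x":0.562,"y":-0.4,"z":0.08,"twist":29.2,"hand":0.085},{"x":0.562,"y":-0.4,"z":0.08,"twist":29.2,"hand":0.085},{"x":0.562,"y":-0.4,"z":0.08,"twist":29.2,"hand":0.085},{"x":0.562,"y":-0.4,"z":0.08,"twist":29.2,"hand":0.085},{"x":0.562,"y":-0.4,"z":0.08,"twist":29.2,"hand":0.085},{"x":0.562,"y":-0.4,"z":0.08,"twist":29.2,"hand":0.085},{"x":0.562,"y":-0.4,"z":0.08,"twist":29.2,"hand":0.085},{"x":0.562,"y":-0.4,"z":0.08,"twist":29.2,"hand":0.085},{"x":0.562,"y":-0.4,"z":0.08,"twist":29.2,"hand":0.085},{"x":0.562,"y":-0.4,"z":0.08,"twist":29.2,"hand":0.085},{"x":0.562,"y":-0.4,"z":0.08,"twist":29.2,"hand":0.085},{"x":0.562,"y":-0.4,"z":0.111,"twist":29.2,"hand":0.085},{"x":0.562,"y":-0.4,"z":0.111,"twist":29.2,"hand":0.085},{"x":0.562,"y":-0.4,"z":0.111,"twist":29.2,"hand":0.085},{"x":0.562,"y":-0.4,"z":0.111,"twist":29.2,"hand":0.085}]' 40
python3 - <<'E'
from h import *
go(.605,-.0132,.003,-.15)
E
```

```text
time_s: 1.85
tcp_pos: [0.6048, -0.0148, 0.1204]
eef_rot: [3.14, 0.001, -0.152]
ft_force: [0.3, 0.3, -0.7]
gripper_width: 0.085
finger_force: 0.0
t 1.85 now [ 0.6048 -0.0148  0.1204] [ 3.14e+00  1.00e-03 -1.52e-01] shift [ 0.     -0.0017  0.1174] twist -0.1 j7 -1.88 w 0.085 F [ 0.3  0.3 -0.7] gf 0.0
```

```bash
python3 -m pendant '[{"x":0,"y":-0.001,"z":0.045,"twist":0,"hand":0.085},{"x":0,"y":-0.001,"z":0.085,"twist":0,"hand":0.085},{"x":0,"y":-0.001,"z":0.105,"twist":0,"hand":0.085},{"x":0,"y":-0.001,"z":0.117,"twist":0,"hand":0.085},{"x":0,"y":-0.001,"z":0.117,"twist":0,"hand":0.085},{"x":0,"y":-0.001,"z":0.117,"twist":0,"hand":0.055},{"x":0,"y":-0.001,"z":0.117,"twist":0,"hand":0.055},{"x":0,"y":-0.001,"z":0.117,"twist":0,"hand":0.055},{"x":0,"y":-0.001,"z":0.117,"twist":0,"hand":0.055},{"x":0,"y":-0.001,"z":0.117,"twist":0,"hand":0.055}]' 40
python3 - <<'E'
from h import *
go(.44,.0,.003,.27)
E
```

```text
time_s: 2.85
tcp_pos: [0.6067, -0.0128, 0.0053]
eef_rot: [-3.142, -0.003, -0.151]
ft_force: [-1.3, -1.6, 7.0]
gripper_width: 0.0632
finger_force: 46.0
t 2.85 now [ 0.6067 -0.0128  0.0053] [-3.142e+00 -3.000e-03 -1.510e-01] shift [-0.1667  0.0125  0.0018] twist -24.1 j7 -1.92 w 0.0632 F [-1.3 -1.6  7. ] gf 46.0
```

```bash
python3 -m pendant '[{"x":0,"y":0,"z":-0.004,"twist":0,"hand":0.055},{"x":-0.02,"y":0,"z":-0.004,"twist":0,"hand":0.055},{"x":-0.05,"y":0,"z":-0.004,"twist":0,"hand":0.055},{"x":-0.09,"y":0,"z":-0.004,"twist":0,"hand":0.055},{"x":-0.13,"y":0,"z":-0.004,"twist":0,"hand":0.055},{"x":-0.16,"y":0.005,"z":-0.004,"twist":-6,"hand":0.055},{"x":-0.167,"y":0.01,"z":-0.004,"twist":-12,"hand":0.055},{"x":-0.167,"y":0.012,"z":-0.004,"twist":-18,"hand":0.055},{"x":-0.167,"y":0.012,"z":-0.004,"twist":-24,"hand":0.055},{"x":-0.167,"y":0.012,"z":-0.004,"twist":-24,"hand":0.055},{"x":-0.167,"y":0.012,"z":-0.001,"twist":-24,"hand":0.055},{"x":-0.167,"y":0.012,"z":-0.001,"twist":-24,"hand":0.055},{"x":-0.167,"y":0.012,"z":-0.001,"twist":-24,"hand":0.075},{"x":-0.167,"y":0.012,"z":-0.001,"twist":-24,"hand":0.085},{"x":-0.167,"y":0.012,"z":-0.001,"twist":-24,"hand":0.085},{"x":-0.167,"y":0.012,"z":-0.04,"twist":-24,"hand":0.085},{"x":-0.167,"y":0.012,"z":-0.085,"twist":-24,"hand":0.085},{"x":-0.167,"y":0.012,"z":-0.12,"twist":-24,"hand":0.085},{"x":-0.25,"y":0.012,"z":-0.16,"twist":-24,"hand":0.085},{"x":-0.25,"y":0.012,"z":-0.16,"twist":-24,"hand":0.085}]' 40
python3 - <<'E'
from h import *
go(.522,.023,.15,.27)
im,d=camera("top"); np.savez("top1.npz",im=im,d=d); P=cloud("top",d); P[...,2]-=.0013; z=P[...,2]
i2,d2=camera("scene"); np.savez("scene1.npz",im=i2,d=d2)
o=np.hstack([cv2.resize(im[120:280,260:400,::-1],(400,457)),cv2.resize(i2[100:260,250:410,::-1],(400,457))]); cv2.imwrite("pics/a2.png",o)
hsv=cv2.cvtColor(im,cv2.COLOR_RGB2HSV); 
h=(hsv[...,0]<20)&(hsv[...,1]>130)&(z>.02)&(z<.09); h[:165]=0;h[260:]=0;h[:,:270]=0;h[:,345:]=0
q=P[h]; print(len(q),q.min(0).round(4),q.max(0).round(4)); f=np.polyfit(q[:,0],q[:,1],1); g=np.polyfit(q[:,0],q[:,2],1); print("y(x)",f,"z(x)",g, "yaw",np.arctan(f[0]))
E
```

```text
time_s: 4.85
tcp_pos: [0.3555, 0.0137, 0.1642]
eef_rot: [-3.141, -0.001, 0.267]
ft_force: [0.2, 0.2, 0.3]
gripper_width: 0.0851
finger_force: 0.0
t 4.85 now [0.3555 0.0137 0.1642] [-3.141e+00 -1.000e-03  2.670e-01] shift [0.163  0.035  0.0144] twist -0.2 j7 -1.51 w 0.0851 F [0.2 0.2 0.3] gf 0.0
210 [0.4661 0.0031 0.0343] [0.564  0.0393 0.0791]
y(x) [ 0.25950735 -0.11317546] z(x) [ 0.40740986 -0.15236914] yaw 0.25390654782546174
```

View pics/a2.png

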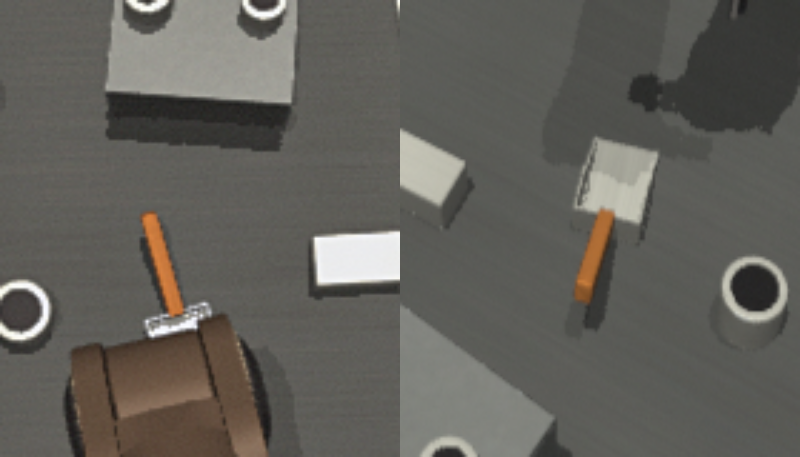

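```bash
python3 -m pendant '[{"x":0.05,"y":0.01,"z":0,"twist":0,"hand":0.06},{"x":0.1,"y":0.022,"z":0,"twist":0,"hand":0.06},{"x":0.15,"y":0.033,"z":0.01,"twist":0.3,"hand":0.06},{"x":0.16,"y":0.0356,"z":0.05,"twist":0.3,"hand":0.06},{"x":0.16,"y":0.0356,"z":0.09,"twist":0.3,"hand":0.06},{"x":0.16,"y":0.0356,"z":0.12,"twist":0.3,"hand":0.06},{"x":0.16,"y":0.0356,"z":0.134,"twist":0.3,"hand":0.06},{"x":0.16,"y":0.0356,"z":0.134,"twist":0.3,"hand":0.06},{"x":0.16,"y":0.0356,"z":0.134,"twist":0.3,"hand":0.01},{"x":0.16,"y":0.0356,"z":0.134,"twist":0.3,"hand":0.01},{"x":0.16,"y":0.0356,"z":0.134,"twist":0.3,"hand":0.01},{"x":0.16,"y":0.0356,"z":0.134,"twist":0.3,"hand":0.01},{"x":0.16,"y":0.0356,"z":0.134,"twist":0.3,"hand":0.01},{"x":0.16,"y":0.0356,"z":0.134,"twist":0.3,"hand":0.01},{"x":0.16,"y":0.0356,"z":0.134,"twist":0.3,"hand":0.01}]' 20
python3 - <<'E'
from h import *
go(.522,.023,.09,.27)
E
```

```text
time_s: 6.45
tcp_pos: [0.5215, 0.0216, 0.0305]
eef_rot: [3.141, -0.003, 0.263]
ft_force: [1.9, 0.4, 7.2]
gripper_width: 0.0157
finger_force: 21.2
t 6.45 now [0.5215 0.0216 0.0305] [ 3.141e+00 -3.000e-03  2.630e-01] shift [ 0.001  -0.0012 -0.0595] twist -0.4 j7 -1.7 w 0.0157 F [1.9 0.4 7.2] gf 21.2
```

```bash
python3 -m pendant '[{"x":0,"y":0,"z":-0.01,"twist":0,"hand":0.01},{"x":0,"y":0,"z":-0.03,"twist":0,"hand":0.01},{"x":0,"y":0,"z":-0.05,"twist":0,"hand":0.01},{"x":0,"y":0,"z":-0.07,"twist":0,"hand":0.01},{"x":0,"y":0,"z":-0.08,"twist":0,"hand":0.01},{"x":0,"y":0,"z":-0.08,"twist":0,"hand":0.01}]' 20
cat >> h.py <<'E'
def tilt(save=None):
    "handle seen by the scene camera: nose-down angle (deg) of the scoop relative to level"
    im,d=camera("scene"); P=cloud("scene",d); hsv=cv2.cvtColor(im,cv2.COLOR_RGB2HSV); s=manip.get_state()
    t=np.array(s["tcp_pos"]); a=s["eef_rot"][2]; ax=np.array([np.cos(a),np.sin(a)])
    q=P-t; X=q[...,:2]@ax; Y=q[...,:2]@np.array([-ax[1],ax[0]]); Z=q[...,2]
    h=(hsv[...,0]<20)&(hsv[...,1]>130)&(abs(X)<.08)&(abs(Y)<.03)&(d>0)&(abs(Z)<.09)
    p=(hsv[...,1]<60)&(X<-.03)&(X>-.17)&(abs(Y)<.04)&(Z>-.14)&(Z<.06)&(P[...,2]>.008)&(hsv[...,2]>110)
    u,v=np.where(h)[1],np.where(h)[0]
    print("t",round(s["time_s"],2),"handle n",h.sum(),"X,Z end mm",np.round([np.percentile(X[h],97)*1000,np.percentile(Z[h],97)*1000]),"slope deg",np.degrees(np.arctan(np.polyfit(X[h],Z[h],1)[0])).round(1) if h.sum()>8 else None)
    if p.sum()>20: print("pan n",p.sum(),"X",np.percentile(X[p]*1000,[1,99]).round(),"floor fit deg",np.degrees(np.arctan(np.polyfit(X[p],Z[p],1)[0])).round(1),"z",np.percentile(P[...,2][p]*1000,[1,99]).round())
    if save:
        c=proj("scene",t).astype(int); r0,c0=max(0,min(250,c[1]-75)),max(0,min(440,c[0]-100)); cv2.imwrite(save,cv2.resize(im[r0:r0+150,c0:c0+200,::-1],None,fx=3,fy=3)); print("crop",c0,r0)
E
python3 -c "
from h import *
tilt('pics/a3.png'); go(.522,.023,.11,.27)"
```

```text
time_s: 7.05
tcp_pos: [0.5208, 0.0213, 0.1107]
eef_rot: [3.141, -0.002, 0.263]
ft_force: [0.1, -1.3, -2.1]
gripper_width: 0.0155
finger_force: 20.2
t 7.1 handle n 179 X,Z end mm [47. 47.] slope deg 15.3
pan n 29 X [-142.  -96.] floor fit deg 21.8 z [ 75. 104.]
crop 227 99
t 7.1 now [0.5202 0.0212 0.1096] [ 3.141e+00 -1.000e-03  2.630e-01] shift [ 0.0022 -0.0012 -0.0004] twist -0.4 j7 -1.63 w 0.0156 F [-0.3 -0.1 -2.4] gf 20.2
```

View pics/a3.png

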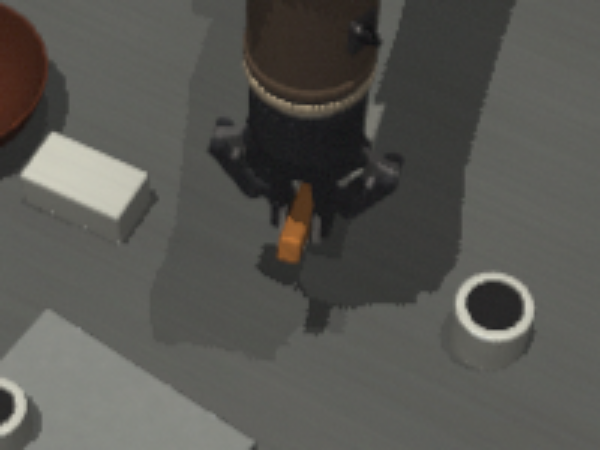

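Run:
```python
from h import *
yaw=.27; c0=np.array([.4925,.319]); ax=np.array([np.cos(yaw),np.sin(yaw)]); ay=np.array([-ax[1],ax[0]])
for n in("top","scene"):
    D=np.load(n+"0.npz"); im,d=D["im"],D["d"]; P=cloud(n,d)
    b=P[...,2][(d>0)&(abs(P[...,0]-.5)<.12)&(abs(P[...,1]-.05)<.06)]; off=np.median(b[abs(b)<.015]); P[...,2]-=off
    q=P-np.r_[c0,0]; X=q[...,:2]@ax; Y=q[...,:2]@ay; H=P[...,2]-(.022+.14*X); ok=(d>0)&(abs(X)<.12)&(abs(Y)<.06)
    for nm,m in {"L":ok&(Y>.03)&(Y<.05)&(H>.019)&(H<.032)&(abs(X)<.08),"R":ok&(Y<-.03)&(Y>-.05)&(H>.019)&(H<.032)&(abs(X)<.08)}.items():
        f=np.polyfit(X[m],Y[m],1); print(n,off.round(4),nm,m.sum(),"slope",f[0].round(3),"Y0 mm",(f[1]*1000).round(1))
    fl=ok&(abs(Y)<.03)&(abs(H)<.02)&(X>-.02)&(X<.10)&(H>-.012); 
    a=np.polyfit(X[ok&(abs(Y)<.03)&(abs(H)<.01)&(X>-.01)&(X<.07)],H[ok&(abs(Y)<.03)&(abs(H)<.01)&(X>-.01)&(X<.07)],1); print(" floor dH",(a*1000).round(1))
    hi=ok&(abs(Y)<.03)&(H>-.012)&(X>.05); print(" high X",np.percentile(X[hi]*1000,[95,98,100]).round(1))
    lo=ok&(abs(Y)<.025)&(P[...,2]>.028)&(X<-.07); print(" low wall top X",np.percentile(X[lo]*1000,[1,10,50]).round(1),np.percentile(P[...,2][lo],[50,98]).round(3), lo.sum())
```

```text
top 0.0013 L 108 slope -0.003 Y0 mm 39.4
top 0.0013 R 114 slope -0.018 Y0 mm -39.9
 floor dH [-1.9 -0.2]
 high X [83.2 84.5 85.4]
 low wall top X [-95.7 -94.3 -82. ] [0.036 0.042] 114
scene 0.0 L 155 slope -0.001 Y0 mm 40.5
scene 0.0 R 147 slope -0.017 Y0 mm -38.8
 floor dH [ 5.  -0.7]
 high X [86.2 87.  88.8]
 low wall top X [-95.  -92.7 -89.1] [0.035 0.04 ] 159
```

```bash
python3 -m pendant '[{"x":0,"y":0,"z":-0.03,"twist":0,"hand":0.01},{"x":0.01,"y":-0.015,"z":-0.05,"twist":0,"hand":0.01},{"x":0.03,"y":-0.045,"z":-0.05,"twist":0,"hand":0.01},{"x":0.05,"y":-0.085,"z":-0.05,"twist":0,"hand":0.01},{"x":0.07,"y":-0.125,"z":-0.05,"twist":0,"hand":0.01},{"x":0.1,"y":-0.165,"z":-0.05,"twist":0,"hand":0.01},{"x":0.12,"y":-0.205,"z":-0.05,"twist":0,"hand":0.01},{"x":0.145,"y":-0.245,"z":-0.05,"twist":0,"hand":0.01},{"x":0.165,"y":-0.275,"z":-0.05,"twist":0,"hand":0.01},{"x":0.175,"y":-0.295,"z":-0.05,"twist":0,"hand":0.01},{"x":0.175,"y":-0.295,"z":-0.03,"twist":0,"hand":0.01},{"x":0.175,"y":-0.295,"z":-0.01,"twist":0,"hand":0.01},{"x":0.175,"y":-0.295,"z":0,"twist":0,"hand":0.01},{"x":0.175,"y":-0.295,"z":0,"twist":0,"hand":0.01}]' 60
python3 -c "
from h import *
tilt('pics/a4.png'); go(.6128,.3516,.066,.26)"
```

```text
time_s: 8.5
tcp_pos: [0.6111, 0.3505, 0.1061]
eef_rot: [3.14, 0.005, 0.263]
ft_force: [-0.3, -0.2, -1.7]
gripper_width: 0.0152
finger_force: 62.7
t 8.55 handle n 231 X,Z end mm [46. 44.] slope deg 11.6
pan n 475 X [-169.  -43.] floor fit deg 8.1 z [ 17. 109.]
crop 355 205
t 8.55 now [0.6119 0.3511 0.1079] [3.141e+00 2.000e-03 2.630e-01] shift [ 0.0011 -0.0003  0.0419] twist 0.2 j7 -2.11 w 0.0151 F [-0.8  1.1 -1.4] gf 62.7
```

View pics/a4.png

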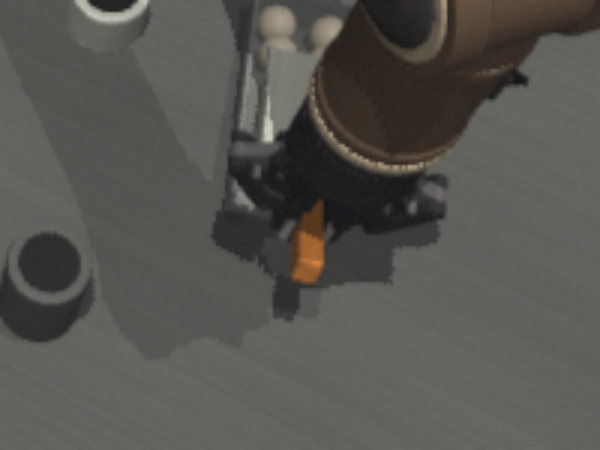

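```bash
python3 -m pendant '[{"x":0.001,"y":0,"z":0.015,"twist":0,"hand":0.01},{"x":0.001,"y":0,"z":0.03,"twist":0,"hand":0.01},{"x":0.001,"y":0,"z":0.038,"twist":0,"hand":0.01},{"x":0.001,"y":0,"z":0.042,"twist":0,"hand":0.01},{"x":0.001,"y":0,"z":0.042,"twist":0,"hand":0.01}]' 20
python3 -c "
from h import *
go(.6128,.3516,.066,.26)"
python3 -m pendant '[{"x":0,"y":0,"z":0,"twist":0,"hand":0.0155},{"x":0,"y":0,"z":0,"twist":0,"hand":0.0158},{"x":0,"y":0,"z":0,"twist":0,"hand":0.0158}]' 20
python3 -c "
from h import *
tilt(); go(.6128,.3516,.066,.26)"
```

```text
time_s: 9.05
tcp_pos: [0.6131, 0.3517, 0.0664]
eef_rot: [3.141, 0.001, 0.263]
ft_force: [0.0, 0.3, -0.9]
gripper_width: 0.0153
finger_force: 62.8
t 9.05 now [0.6131 0.3517 0.0664] [3.141e+00 1.000e-03 2.630e-01] shift [-0.0003  0.0001  0.0004] twist 0.2 j7 -2.13 w 0.0153 F [ 0.   0.3 -0.9] gf 62.8
time_s: 9.35
tcp_pos: [0.6137, 0.3523, 0.068]
eef_rot: [-3.141, -0.001, 0.263]
ft_force: [-0.7, -0.6, -1.5]
gripper_width: 0.0158
finger_force: 10.6
t 9.4 handle n 201 X,Z end mm [45. 50.] slope deg 19.3
pan n 435 X [-169.  -63.] floor fit deg 4.3 z [23. 63.]
t 9.4 now [0.6137 0.3523 0.068 ] [-3.141e+00 -1.000e-03  2.630e-01] shift [-0.0011  0.0004  0.002 ] twist 0.2 j7 -2.13 w 0.0161 F [ 1.   0.6 -0. ] gf 10.7
```

```bash
python3 -m pendant '[{"x":0,"y":0,"z":0,"twist":0,"hand":0.018},{"x":-0.004,"y":0,"z":-0.001,"twist":0,"hand":0.022},{"x":-0.007,"y":0,"z":-0.0025,"twist":0,"hand":0.022},{"x":-0.007,"y":0,"z":-0.0025,"twist":0,"hand":0.01},{"x":-0.007,"y":0,"z":-0.0025,"twist":0,"hand":0.01},{"x":-0.007,"y":0,"z":-0.0025,"twist":0,"hand":0.01},{"x":-0.007,"y":0,"z":-0.0025,"twist":0,"hand":0.01}]' 40
python3 - <<'E'
from h import *
tilt(); go(.6128,.3516,.066,.26)
im,d=camera("top"); i2,d2=camera("scene")
o=np.hstack([cv2.resize(im[180:270,180:260,::-1],(400,450)),cv2.resize(i2[190:310,400:506,::-1],(400,450))]); cv2.imwrite("pics/a5.png",o)
P=cloud("scene",d2); hsv=cv2.cvtColor(i2,cv2.COLOR_RGB2HSV)
c0=np.array([.492,.3195]); yaw=.26; ax=np.array([np.cos(yaw),np.sin(yaw)]); ay=np.array([-ax[1],ax[0]])
q=P[...,:2]-c0; X=q@ax; Y=q@ay
m=(abs(Y)<.036)&(X>-.04)&(X<.04)&(hsv[...,1]<60)&(d2>0)&(hsv[...,2]>125)
f=np.polyfit(X[m],P[...,2][m],1); print("pan: n",m.sum(),"X",np.percentile(X[m]*1000,[1,99]).round(),"Y",np.percentile(Y[m]*1000,[1,50,99]).round(),"slope",f.round(3))
E
```

```text
time_s: 10.1
tcp_pos: [0.6063, 0.3503, 0.0701]
eef_rot: [-3.142, 0.0, 0.263]
ft_force: [-2.9, -1.1, 5.7]
gripper_width: 0.0152
finger_force: 42.3
t 10.15 handle n 219 X,Z end mm [49. 51.] slope deg 25.9
pan n 389 X [-168.  -65.] floor fit deg -0.3 z [19. 62.]
t 10.15 now [0.6063 0.3504 0.0701] [-3.141e+00  1.000e-03  2.630e-01] shift [0.0066 0.0005 0.0041] twist 0.2 j7 -2.13 w 0.0153 F [-3.7 -0.5  5.9] gf 42.3
pan: n 80 X [-40.  39.] Y [-34. -23.  -5.] slope [-0.001  0.037]
```

View pics/a5.png

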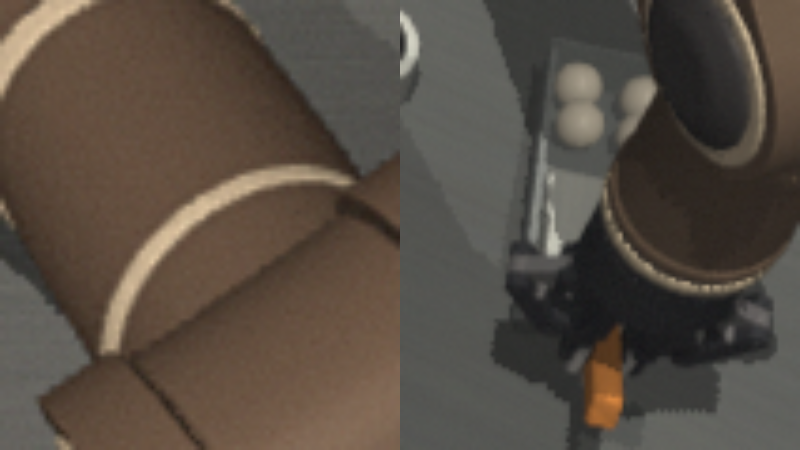

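```bash
python3 -m pendant '[{"x":-0.005,"y":0,"z":0.001,"twist":0,"hand":0.01},{"x":-0.012,"y":0,"z":0.002,"twist":0,"hand":0.01},{"x":-0.02,"y":0,"z":0.003,"twist":0,"hand":0.01},{"x":-0.028,"y":0,"z":0.004,"twist":0,"hand":0.01},{"x":-0.036,"y":0,"z":0.005,"twist":0,"hand":0.01},{"x":-0.044,"y":0,"z":0.006,"twist":0,"hand":0.01},{"x":-0.052,"y":0,"z":0.0075,"twist":0,"hand":0.01},{"x":-0.058,"y":0,"z":0.0085,"twist":0,"hand":0.01},{"x":-0.062,"y":0,"z":0.009,"twist":0,"hand":0.01},{"x":-0.062,"y":0,"z":0.009,"twist":0,"hand":0.01},{"x":-0.062,"y":0,"z":0.009,"twist":0,"hand":0.01}]' 40
python3 - <<'E'
from h import *
tilt(); go(.6128,.3516,.066,.26)
i2,d2=camera("scene"); cv2.imwrite("pics/a6.png",cv2.resize(i2[190:310,400:506,::-1],(600,600)))
E
```

```text
time_s: 11.35
tcp_pos: [0.5476, 0.3341, 0.0618]
eef_rot: [3.142, -0.002, 0.263]
ft_force: [2.7, -0.3, 9.7]
gripper_width: 0.0155
finger_force: 43.0
t 11.4 handle n 195 X,Z end mm [50. 51.] slope deg 20.7
pan n 217 X [-138.  -71.] floor fit deg 6.0 z [12. 50.]
t 11.4 now [0.5476 0.3341 0.0618] [-3.142e+00 -2.000e-03  2.630e-01] shift [ 0.0675  0.0001 -0.0041] twist 0.2 j7 -2.18 w 0.0155 F [ 2.2 -0.4  9.3] gf 43.0
```

View pics/a6.png

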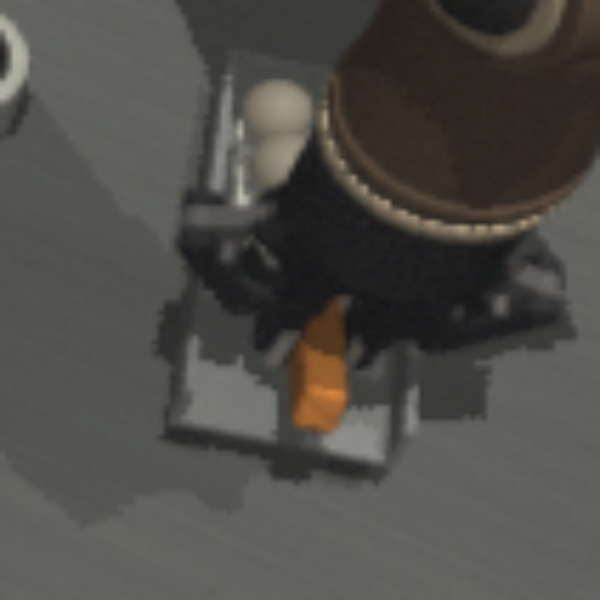

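```bash
python3 -m pendant '[{"x":-0.002,"y":0,"z":0.0,"twist":0,"hand":0.01},{"x":-0.004,"y":0,"z":0.0005,"twist":0,"hand":0.01},{"x":-0.004,"y":0,"z":0.0005,"twist":0,"hand":0.01}]' 25
python3 -c "
from h import *
go(.6128,.3516,.066,.26)"
python3 -m pendant '[{"x":0.001,"y":0,"z":0.001,"twist":0,"hand":0.01},{"x":0.003,"y":0,"z":0.0025,"twist":0,"hand":0.01},{"x":0.0055,"y":0,"z":0.005,"twist":0,"hand":0.01},{"x":0.008,"y":0,"z":0.008,"twist":0,"hand":0.01},{"x":0.0105,"y":0,"z":0.0105,"twist":0,"hand":0.01},{"x":0.013,"y":0,"z":0.0135,"twist":0,"hand":0.01},{"x":0.015,"y":0,"z":0.0165,"twist":0,"hand":0.01},{"x":0.0165,"y":0,"z":0.02,"twist":0,"hand":0.01},{"x":0.0165,"y":0,"z":0.02,"twist":0,"hand":0.01}]' 25
python3 - <<'E'
from h import *
tilt(); go(.6128,.3516,.066,.26)
i2,d2=camera("scene"); cv2.imwrite("pics/a7.png",cv2.resize(i2[190:310,400:506,::-1],(600,600)))
E
```

```text
time_s: 11.75
tcp_pos: [0.544, 0.3334, 0.0613]
eef_rot: [-3.141, -0.003, 0.263]
ft_force: [3.3, 0.7, 7.1]
gripper_width: 0.0156
finger_force: 42.8
t 11.75 now [0.544  0.3334 0.0613] [-3.141e+00 -3.000e-03  2.630e-01] shift [ 0.0712  0.0003 -0.0045] twist 0.2 j7 -2.19 w 0.0156 F [3.3 0.7 7.1] gf 42.8
time_s: 12.65
tcp_pos: [0.5604, 0.3378, 0.0414]
eef_rot: [-3.141, -0.003, 0.262]
ft_force: [4.0, 0.6, 9.8]
gripper_width: 0.0151
finger_force: 44.6
t 12.7 handle n 235 X,Z end mm [53. 39.] slope deg 4.4
pan n 309 X [-147.  -56.] floor fit deg 5.8 z [15. 65.]
t 12.7 now [0.5603 0.3378 0.0415] [-3.141e+00 -3.000e-03  2.620e-01] shift [ 0.0543  0.0003 -0.0243] twist 0.1 j7 -2.18 w 0.0153 F [3.3 1.1 9.3] gf 44.3
```

View pics/a7.png

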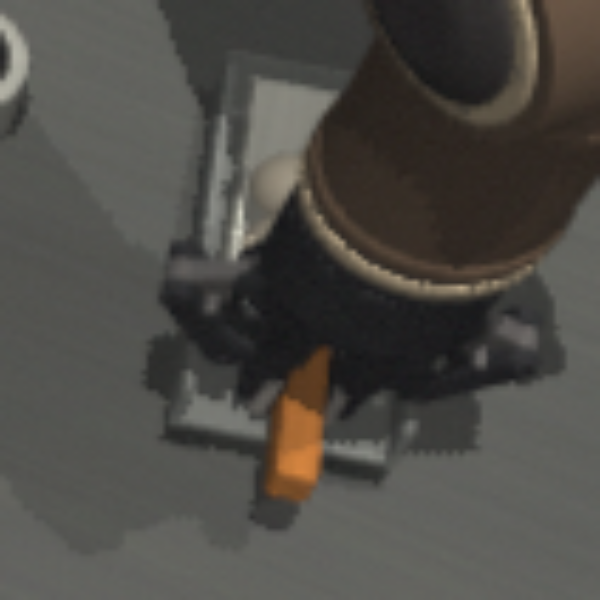

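```bash
python3 -m pendant '[{"x":0,"y":0,"z":0,"twist":0,"hand":0.005},{"x":0,"y":0,"z":0,"twist":0,"hand":0.005},{"x":0,"y":0,"z":0,"twist":0,"hand":0.005},{"x":0,"y":0,"z":-0.003,"twist":0,"hand":0.005},{"x":0,"y":0,"z":-0.01,"twist":0,"hand":0.005},{"x":0,"y":0,"z":-0.02,"twist":0,"hand":0.005},{"x":0,"y":0,"z":-0.033,"twist":0,"hand":0.005},{"x":0,"y":0,"z":-0.05,"twist":0,"hand":0.005},{"x":0,"y":0,"z":-0.07,"twist":0,"hand":0.005},{"x":0,"y":0,"z":-0.09,"twist":0,"hand":0.005},{"x":0,"y":0,"z":-0.105,"twist":0,"hand":0.005},{"x":0,"y":0,"z":-0.114,"twist":0,"hand":0.005},{"x":0,"y":0,"z":-0.118,"twist":0,"hand":0.005},{"x":0,"y":0,"z":-0.118,"twist":0,"hand":0.005},{"x":0,"y":0,"z":-0.118,"twist":0,"hand":0.005}]' 100
python3 - <<'E'
from h import *
tilt()
for n in("top","scene"):
    im,d=camera(n); np.savez(n+"2.npz",im=im,d=d)
    F=manip.get_state()["ft_force"]; print(np.round(F,2))
    # balls: pale beige saturation test
    hsv=cv2.cvtColor(im,cv2.COLOR_RGB2HSV); P=cloud(n,d)
    q=P[...,:2]-np.array([.492,.3195]); ax=np.array([.9664,.2571]); X=q@ax; Y=q@np.array([-ax[1],ax[0]])
    m=((abs(Y)<.037)&(abs(X)<.09)&(P[...,2]<.07)&(P[...,2]>.003)&(d>0)); print(n,"tray px",m.sum(),"above floor>10mm",(m&(P[...,2]-(.022+.14*X)>.012)&(abs(Y)<.03)&(X>-.078)).sum())
go(.608,-.282,.15,.26)
E
```

```text
time_s: 14.25
tcp_pos: [0.5585, 0.337, 0.1574]
eef_rot: [3.141, 0.001, 0.263]
ft_force: [0.2, 0.6, -3.4]
gripper_width: 0.0145
finger_force: 97.6
t 14.3 handle n 274 X,Z end mm [52. 39.] slope deg 4.5
pan n 554 X [-148.  -52.] floor fit deg -52.7 z [ 18. 178.]
[-0.25  0.08 -3.97]
top tray px 7 above floor>10mm 0
[ 0.43 -0.43 -4.01]
scene tray px 1358 above floor>10mm 0
t 14.4 now [0.5585 0.3371 0.1573] [3.141e+00 1.000e-03 2.630e-01] shift [-0.113   0.6107  0.0077] twist 0.2 j7 -2.13 w 0.0144 F [ 0.4 -0.4 -4. ] gf 97.6
```

```bash
python3 -m pendant '[{"x":0,"y":0.004,"z":-0.005,"twist":0,"hand":0.005},{"x":-0.002,"y":0.012,"z":-0.01,"twist":0,"hand":0.005},{"x":-0.004,"y":0.024,"z":-0.01,"twist":0,"hand":0.005},{"x":-0.007,"y":0.04,"z":-0.01,"twist":0,"hand":0.005},{"x":-0.011,"y":0.06,"z":-0.01,"twist":0,"hand":0.005},{"x":-0.016,"y":0.085,"z":-0.01,"twist":0,"hand":0.005},{"x":-0.021,"y":0.115,"z":-0.01,"twist":0,"hand":0.005},{"x":-0.026,"y":0.145,"z":-0.01,"twist":0,"hand":0.005},{"x":-0.032,"y":0.175,"z":-0.01,"twist":0,"hand":0.005},{"x":-0.038,"y":0.205,"z":-0.01,"twist":0,"hand":0.005},{"x":-0.043,"y":0.235,"z":-0.01,"twist":0,"hand":0.005},{"x":-0.049,"y":0.265,"z":-0.01,"twist":0,"hand":0.005},{"x":-0.054,"y":0.295,"z":-0.01,"twist":0,"hand":0.005},{"x":-0.06,"y":0.325,"z":-0.01,"twist":0,"hand":0.005},{"x":-0.065,"y":0.355,"z":-0.01,"twist":0,"hand":0.005},{"x":-0.069,"y":0.38,"z":-0.01,"twist":0,"hand":0.005},{"x":-0.073,"y":0.4,"z":-0.01,"twist":0,"hand":0.005},{"x":-0.075,"y":0.412,"z":-0.01,"twist":0,"hand":0.005},{"x":-0.076,"y":0.418,"z":-0.01,"twist":0,"hand":0.005},{"x":-0.076,"y":0.42,"z":-0.01,"twist":0,"hand":0.005}]' 100
python3 - <<'E'
from h import *
D=np.load("scene2.npz"); im,d=camera("scene"); P=cloud("scene",d)
D=cv2.cvtColor(im,cv2.COLOR_RGB2HSV)
m=(d>0)&(abs(P[...,2]-.06)<.008)&(P[...,0]<.62)&(P[...,0]>.38)&(P[...,1]<-.2)&(P[...,1]>-.42)
q=(P[m][:,:2]*1000).astype(np.float32); r=cv2.minEnclosingCircle(q); print("bowl",r, cv2.minAreaRect(q)[:2])
tilt(); go(.608,-.282,.115,.26)
E
```

```text
time_s: 16.4
tcp_pos: [0.5943, -0.0885, 0.1683]
eef_rot: [-3.141, 0.0, 0.262]
ft_force: [-0.6, 0.0, -4.0]
gripper_width: 0.0143
finger_force: 97.7
bowl ((498.3236389160156, -309.93572998046875), 81.07144165039062) ((507.1759948730469, -322.62945556640625), (160.64520263671875, 127.60488891601562))
t 16.5 handle n 216 X,Z end mm [52. 39.] slope deg 3.0
pan n 310 X [-147.  -62.] floor fit deg -15.0 z [ 38. 189.]
t 16.5 now [ 0.5946 -0.0872  0.1683] [-3.141 -0.     0.264] shift [-0.0378  0.1916  0.0532] twist 0.2 j7 -1.4 w 0.0143 F [ 0.8  0.2 -3.4] gf 97.6
```

```bash
python3 -m pendant '[{"x":-0.001,"y":0.004,"z":0,"twist":0,"hand":0.005},{"x":-0.003,"y":0.014,"z":0,"twist":0,"hand":0.005},{"x":-0.006,"y":0.03,"z":0,"twist":0,"hand":0.005},{"x":-0.01,"y":0.05,"z":0,"twist":0,"hand":0.005},{"x":-0.015,"y":0.075,"z":0,"twist":0,"hand":0.005},{"x":-0.021,"y":0.105,"z":0,"twist":0,"hand":0.005},{"x":-0.027,"y":0.135,"z":0,"twist":0,"hand":0.005},{"x":-0.031,"y":0.16,"z":0.003,"twist":0,"hand":0.005},{"x":-0.034,"y":0.178,"z":0.01,"twist":0,"hand":0.005},{"x":-0.036,"y":0.187,"z":0.02,"twist":0,"hand":0.005},{"x":-0.037,"y":0.191,"z":0.033,"twist":0,"hand":0.005},{"x":-0.037,"y":0.191,"z":0.044,"twist":0,"hand":0.005},{"x":-0.037,"y":0.191,"z":0.05,"twist":0,"hand":0.005},{"x":-0.037,"y":0.191,"z":0.053,"twist":0,"hand":0.005},{"x":-0.037,"y":0.191,"z":0.053,"twist":0,"hand":0.005}]' 100
python3 - <<'E'
from h import *
tilt(); go(.609,-.281,.115,.26)
E
```

```text
time_s: 18.0
tcp_pos: [0.6086, -0.2809, 0.1149]
eef_rot: [-3.141, 0.0, 0.264]
ft_force: [-0.0, -0.1, -4.9]
gripper_width: 0.0145
finger_force: 97.7
t 18.05 handle n 239 X,Z end mm [52. 39.] slope deg 36.5
pan n 402 X [-149.  -83.] floor fit deg 16.9 z [109. 136.]
t 18.05 now [ 0.6088 -0.2813  0.1155] [-3.142 -0.     0.264] shift [ 0.0003 -0.0002  0.0005] twist 0.2 j7 -1.11 w 0.0144 F [-0.6 -0.7 -4. ] gf 97.7
```

```bash
python3 -m pendant '[{"x":0,"y":0,"z":0,"twist":0,"hand":0.0155},{"x":0,"y":0,"z":0,"twist":0,"hand":0.0155},{"x":0,"y":0,"z":0,"twist":0,"hand":0.0155}]' 20
python3 -c "
from h import *
tilt();go(.609,-.281,.115,.26)"
```

```text
time_s: 18.35
tcp_pos: [0.6086, -0.2821, 0.1158]
eef_rot: [3.141, -0.0, 0.263]
ft_force: [-0.2, 0.6, -4.1]
gripper_width: 0.0156
finger_force: 26.1
t 18.4 handle n 200 X,Z end mm [49. 53.] slope deg 51.5
pan n 140 X [-133.  -69.] floor fit deg 33.2 z [ 63. 102.]
t 18.4 now [ 0.6086 -0.2821  0.1156] [ 3.141 -0.     0.263] shift [ 0.0007 -0.001   0.0006] twist 0.2 j7 -1.11 w 0.0156 F [-0.9  1.  -3.6] gf 26.4
```

```bash
python3 -m pendant '[{"x":0,"y":0,"z":0,"twist":0,"hand":0.0155},{"x":0,"y":0,"z":0,"twist":0,"hand":0.0155}]' 20
python3 -c "
from h import *
tilt();go(.609,-.281,.115,.26)"
```

```text
time_s: 18.6
tcp_pos: [0.6086, -0.2821, 0.1154]
eef_rot: [3.141, -0.0, 0.263]
ft_force: [-0.3, -0.7, -3.2]
gripper_width: 0.0155
finger_force: 27.2
t 18.65 handle n 135 X,Z end mm [44. 62.] slope deg 42.1
pan n 111 X [-131.  -84.] floor fit deg 21.1 z [43. 69.]
t 18.65 now [ 0.6085 -0.2821  0.1154] [ 3.141 -0.     0.263] shift [ 0.0008 -0.001   0.0004] twist 0.2 j7 -1.11 w 0.0155 F [ 0.1  0.2 -1.1] gf 27.3
```

```bash
python3 -m pendant '[{"x":0,"y":0,"z":0,"twist":0,"hand":0.0145},{"x":0,"y":0,"z":-0.005,"twist":0,"hand":0.0145},{"x":0,"y":0,"z":-0.01,"twist":0,"hand":0.0145},{"x":0,"y":0,"z":-0.01,"twist":0,"hand":0.0145}]' 60
python3 - <<'E'
from h import *
tilt(); go(.609,-.281,.125,.26)
for n in ("scene","top"):
    im,d=camera(n); np.savez(n+"3.npz",im=im,d=d); P=cloud(n,d); hsv=cv2.cvtColor(im,cv2.COLOR_RGB2HSV)
    r=np.hypot(P[...,0]-.498,P[...,1]+.311); m=((r<.085)&(hsv[...,1]<90)&(hsv[...,2]>110)&(d>0)).astype(np.uint8)
    k,l,s,c=cv2.connectedComponentsWithStats(m)
    for i in range(1,k):
        if s[i,4]>8: print(n,s[i].tolist(),P[l==i].mean(0).round(3),hsv[l==i].mean(0).round())
E
```

```text
time_s: 19.05
tcp_pos: [0.6092, -0.2823, 0.1266]
eef_rot: [3.14, -0.002, 0.263]
ft_force: [0.3, 0.5, -1.1]
gripper_width: 0.0153
finger_force: 42.3
t 19.1 handle n 143 X,Z end mm [44. 62.] slope deg 56.1
pan n 132 X [-131.  -87.] floor fit deg 18.7 z [30. 59.]
t 19.1 now [ 0.609  -0.2823  0.1262] [ 3.141e+00 -1.000e-03  2.630e-01] shift [ 0.0004 -0.0012  0.0012] twist 0.2 j7 -1.1 w 0.0154 F [ 0.2  0.1 -2. ] gf 42.3
scene [202, 118, 14, 15, 95] [ 0.499 -0.313  0.05 ] [ 22.  38. 167.]
scene [215, 124, 7, 5, 22] [ 0.483 -0.302  0.031] [ 19.  45. 155.]
scene [224, 126, 9, 8, 42] [ 0.483 -0.273  0.036] [ 20.  42. 115.]
top [509, 131, 8, 7, 24] [ 0.557 -0.311  0.544] [ 13.  86. 124.]
top [440, 180, 8, 16, 20] [ 0.567 -0.325  0.104] [ 21.  28. 140.]
top [419, 186, 29, 43, 428] [ 0.506 -0.313  0.048] [ 20.  36. 170.]
```

```bash
python3 -m pendant '[{"x":0,"y":0,"z":-0.02,"twist":0,"hand":0.0145},{"x":0,"y":0,"z":-0.045,"twist":0,"hand":0.0145},{"x":0,"y":0,"z":-0.06,"twist":0,"hand":0.0145},{"x":0.005,"y":-0.02,"z":-0.06,"twist":0,"hand":0.0145},{"x":0.012,"y":-0.05,"z":-0.06,"twist":4,"hand":0.0145},{"x":0.02,"y":-0.08,"z":-0.06,"twist":9,"hand":0.0145},{"x":0.025,"y":-0.1,"z":-0.06,"twist":13.8,"hand":0.0145},{"x":0.0267,"y":-0.1067,"z":-0.06,"twist":13.8,"hand":0.0145},{"x":0.0267,"y":-0.1067,"z":-0.06,"twist":13.8,"hand":0.0145}]' 60
python3 - <<'E'
from h import *
tilt(); go(.607,-.1717,.071,.02)
for n in ("scene","top"):
    im,d=camera(n); np.savez(n+"4.npz",im=im,d=d); P=cloud(n,d); hsv=cv2.cvtColor(im,cv2.COLOR_RGB2HSV)
    r=np.hypot(P[...,0]-.498,P[...,1]+.311); m=((r<.075)&(hsv[...,1]<90)&(hsv[...,2]>90)&(d>0)).astype(np.uint8)
    k,l,s,c=cv2.connectedComponentsWithStats(m)
    for i in range(1,k):
        if s[i,4]>8: print(n,s[i].tolist(),P[l==i].mean(0).round(3),hsv[l==i].mean(0).round())
    g=cv2.resize(cv2.cvtColor(im,cv2.COLOR_RGB2GRAY),None,fx=6,fy=6,interpolation=cv2.INTER_CUBIC)
    cu,cv=proj(n,[.498,-.311,.03]); g=g[int(cv*6)-240:int(cv*6)+240,int(cu*6)-240:int(cu*6)+240]
    C=cv2.HoughCircles(g,cv2.HOUGH_GRADIENT,1,40,param1=100,param2=14,minRadius=24,maxRadius=44); print(n,None if C is None else [( *plane(n,(a-240)/6+cu,(b-240)/6+cv,.02)[:2].round(3),round(r/6,1)) for a,b,r in C[0]])
E
```

```text
time_s: 20.1
tcp_pos: [0.6067, -0.1711, 0.1854]
eef_rot: [3.141, -0.0, 0.026]
ft_force: [-0.1, -0.7, -2.7]
gripper_width: 0.0155
finger_force: 42.4
t 20.15 handle n 169 X,Z end mm [44. 61.] slope deg 35.5
t 20.15 now [ 0.6065 -0.1727  0.1853] [3.141 0.    0.024] shift [ 0.0005 -0.0011  0.1143] twist 0.2 j7 -1.47 w 0.0157 F [-0.6 -1.3 -1.3] gf 42.4
scene [199, 131, 13, 11, 93] [ 0.521 -0.318  0.026] [ 24.  39. 182.]
scene [(np.float64(0.517), np.float64(-0.318), np.float32(5.3))]
top None
```

```bash
python3 -m pendant '[{"x":0,"y":-0.001,"z":0.025,"twist":0.2,"hand":0.0145},{"x":0,"y":-0.001,"z":0.05,"twist":0.2,"hand":0.0145},{"x":0,"y":-0.001,"z":0.065,"twist":0.2,"hand":0.0145},{"x":0,"y":-0.001,"z":0.075,"twist":0.2,"hand":0.0145},{"x":0,"y":-0.001,"z":0.083,"twist":0.2,"hand":0.0145},{"x":0,"y":-0.001,"z":0.09,"twist":0.2,"hand":0.0145},{"x":0,"y":-0.001,"z":0.096,"twist":0.2,"hand":0.0145},{"x":0,"y":-0.001,"z":0.102,"twist":0.2,"hand":0.0145},{"x":0,"y":-0.001,"z":0.107,"twist":0.2,"hand":0.0145},{"x":0,"y":-0.001,"z":0.112,"twist":0.2,"hand":0.0145},{"x":0,"y":-0.001,"z":0.112,"twist":0.2,"hand":0.0145}]' 40
python3 - <<'E'
from h import *
tilt(); go(.607,-.1717,.071,.02)
for n in ("scene","top"):
    im,d=camera(n); np.savez(n+"5.npz",im=im,d=d); P=cloud(n,d); hsv=cv2.cvtColor(im,cv2.COLOR_RGB2HSV)
    m=(hsv[...,1]<60)&(hsv[...,2]>110)&(P[...,0]>.44)&(P[...,0]<.60)&(abs(P[...,1]+.172)<.05)&(P[...,2]>.036)&(P[...,2]<.09)
    if m.sum()>20: print(n,m.sum(),"x,y,z pct",np.percentile(P[m],[2,50,98],axis=0).round(3).tolist())
E
```

```text
time_s: 21.35
tcp_pos: [0.6064, -0.1709, 0.0727]
eef_rot: [-3.141, 0.0, 0.019]
ft_force: [1.5, -0.3, 3.0]
gripper_width: 0.0154
finger_force: 39.3
t 21.4 handle n 181 X,Z end mm [51. 48.] slope deg 17.1
pan n 351 X [-138.  -65.] floor fit deg 4.3 z [37. 71.]
t 21.4 now [ 0.6063 -0.1709  0.0729] [-3.141e+00  1.000e-03  1.900e-02] shift [0.0007 0.0008 0.0019] twist -0.1 j7 -1.52 w 0.0155 F [ 0.3 -0.4  0.7] gf 39.2
scene 375 x,y,z pct [[0.47, -0.204, 0.038], [0.497, -0.164, 0.042], [0.538, -0.131, 0.064]]
top 636 x,y,z pct [[0.468, -0.216, 0.038], [0.506, -0.165, 0.043], [0.557, -0.132, 0.075]]
```

```bash
python3 -m pendant '[{"x":0,"y":0,"z":0.002,"twist":0,"hand":0.0145},{"x":0,"y":0,"z":0.002,"twist":0,"hand":0.0155},{"x":0,"y":0,"z":0.002,"twist":0,"hand":0.0158},{"x":0,"y":0,"z":0.002,"twist":0,"hand":0.0162},{"x":0,"y":0,"z":0.002,"twist":0,"hand":0.02},{"x":0,"y":0,"z":0.002,"twist":0,"hand":0.035},{"x":0,"y":0,"z":0.002,"twist":0,"hand":0.045},{"x":0,"y":0,"z":0.002,"twist":0,"hand":0.045},{"x":0,"y":0,"z":-0.03,"twist":0,"hand":0.045},{"x":0,"y":0,"z":-0.08,"twist":0,"hand":0.045},{"x":0,"y":0,"z":-0.12,"twist":0,"hand":0.045},{"x":0,"y":-0.05,"z":-0.16,"twist":0,"hand":0.045},{"x":-0.05,"y":-0.1,"z":-0.18,"twist":0,"hand":0.045},{"x":-0.1,"y":-0.14,"z":-0.18,"twist":0,"hand":0.045},{"x":-0.15,"y":-0.17,"z":-0.18,"twist":0,"hand":0.045},{"x":-0.2,"y":-0.2,"z":-0.18,"twist":0,"hand":0.045},{"x":-0.2,"y":-0.24,"z":-0.18,"twist":0,"hand":0.045},{"x":-0.2,"y":-0.24,"z":-0.18,"twist":0,"hand":0.045}]' 20
python3 - <<'E'
from h import *
go(.607,-.1717,.071,.02)
for n in ("scene","top"):
    im,d=camera(n); np.savez(n+"6.npz",im=im,d=d); P=cloud(n,d); hsv=cv2.cvtColor(im,cv2.COLOR_RGB2HSV); z=P[...,2]-(.0013 if n=="top" else 0)
    h=(hsv[...,0]<20)&(hsv[...,1]>130)&(abs(P[...,0]-.6)<.08)&(abs(P[...,1]+.17)<.05)&(z>.06)&(z<.14)
    q=P[h]; print(n,"handle",h.sum(),q.min(0).round(3),q.max(0).round(3),"z slope deg",np.degrees(np.arctan(np.polyfit(q[:,0],q[:,2],1)[0])).round(1))
    m=(hsv[...,1]<60)&(hsv[...,2]>110)&(P[...,0]>.45)&(P[...,0]<.545)&(abs(P[...,1]+.172)<.026)&(z>.036)&(z<.05)
    f=np.c_[P[m][:,:2],np.ones(m.sum())]; c=np.linalg.lstsq(f,z[m],rcond=None)[0]; print(" pan floor",m.sum(),"tilt x,y deg",np.degrees(c[:2]).round(1),"z",np.median(z[m]).round(4))
    w=((np.hypot(P[...,0]-.498,P[...,1]+.311)<.078)&(hsv[...,1]<90)&(hsv[...,2]>90)&(d>0)).astype(np.uint8); k,l,s,cc=cv2.connectedComponentsWithStats(w)
    for i in range(1,k):
        if s[i,4]>8: print(" white in bowl",s[i].tolist(),P[l==i].mean(0).round(3))
    cu,cv=proj(n,[.498,-.311,.03]); f6=8; u0,v0=int(cu)-40,int(cv)-40; g=cv2.resize(hsv[v0:v0+80,u0:u0+80,2]*(hsv[v0:v0+80,u0:u0+80,1]<110),None,fx=f6,fy=f6,interpolation=cv2.INTER_CUBIC)
    C=cv2.HoughCircles(g,cv2.HOUGH_GRADIENT,1,50,param1=100,param2=10,minRadius=30,maxRadius=56); print(None if C is None else [(*plane(n,a/f6+u0,b/f6+v0,.022)[:2].round(3),round(float(r)/f6,1)) for a,b,r in C[0]])
    # bystanders vs start
    D=np.load(n+"0.npz"); dd=(np.abs(d-D["d"])>.012)&(d>0)&(D["d"]>0); Q=cloud(n,D["d"])
    for nm,(x,y,r) in {"socklow":(.473,.159,.05),"socktall":(.701,.216,.05),"wrench":(.744,-.249,.12),"shelf":(.7265,-.025,.11)}.items(): k=np.hypot(Q[...,0]-x,Q[...,1]-y)<r; print(" changed",nm,dd[k].sum(),k.sum())
E
```

```text
time_s: 23.3
tcp_pos: [0.4001, 0.0666, 0.2536]
eef_rot: [3.141, -0.001, 0.019]
ft_force: [0.3, 0.3, 0.8]
gripper_width: 0.045
finger_force: 0.0
t 23.3 now [0.4001 0.0666 0.2536] [ 3.141e+00 -1.000e-03  1.900e-02] shift [0.2023 0.242  0.183 ] twist -0.1 j7 -1.85 w 0.045 F [0.3 0.3 0.8] gf 0.0
scene handle 342 [ 0.561 -0.179  0.069] [ 0.661 -0.161  0.12 ] z slope deg 20.7
 pan floor 494 tilt x,y deg [ 0.6 -0.1] z 0.0423
 white in bowl [199, 120, 24, 25, 402] [ 0.504 -0.31   0.026]
[(np.float64(0.491), np.float64(-0.303), 6.8), (np.float64(0.52), np.float64(-0.317), 5.8), (np.float64(0.491), np.float64(-0.33), 6.1), (np.float64(0.512), np.float64(-0.291), 6.9), (np.float64(0.504), np.float64(-0.211), 6.8), (np.float64(0.519), np.float64(-0.215), 5.1), (np.float64(0.545), np.float64(-0.193), 5.2), (np.float64(0.482), np.float64(-0.229), 3.9), (np.float64(0.495), np.float64(-0.241), 5.9), (np.float64(0.478), np.float64(-0.212), 4.3), (np.float64(0.46), np.float64(-0.328), 6.4), (np.float64(0.544), np.float64(-0.322), 4.0)]
 changed socklow 0 1320
 changed socktall 0 1808
 changed wrench 2 7535
 changed shelf 119 8382
top handle 249 [ 0.557 -0.18   0.064] [ 0.653 -0.163  0.12 ] z slope deg 23.0
 pan floor 514 tilt x,y deg [-0.2  0.4] z 0.042
 white in bowl [407, 200, 5, 8, 10] [ 0.542 -0.249  0.   ]
 white in bowl [423, 206, 25, 20, 314] [ 0.498 -0.313  0.028]
[(np.float64(0.484), np.float64(-0.307), 5.2), (np.float64(0.51), np.float64(-0.294), 4.7), (np.float64(0.514), np.float64(-0.324), 4.6), (np.float64(0.485), np.float64(-0.335), 5.1), (np.float64(0.48), np.float64(-0.226), 6.2), (np.float64(0.481), np.float64(-0.202), 5.0), (np.float64(0.464), np.float64(-0.322), 4.8), (np.float64(0.538), np.float64(-0.313), 4.0)]
 changed socklow 933 938
 changed socktall 0 893
 changed wrench 108 4782
 changed shelf 157 4328
```

```bash
python3 -c "
from plant import manip
print(manip.hand_in())"
```

```text
the job is handed in; nothing more can be done
None
```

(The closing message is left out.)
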